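# Preset the coolant gate valve by feel

## Robot

A 6-joint arm with a two-finger parallel gripper is mounted at the origin on the work surface. World frame = base frame: x ahead of the robot, y to its left, z up, the work surface at z = 0. Lengths are in m, angles in degrees, forces in N, time in s.
With the tool pointing down it reaches from about 0.3 to 0.75 m from the base axis. Payload 8.5 kg.
Tool frame: the origin (TCP) lies on the centre line of the jaws, within the pads' length; the fingertips stand 17 mm ahead of it and the grasp point (between the pads) lies 2 mm behind it (env.tip_extent is the distance from the TCP to the fingertips, in m); z points along the fingers, y is the direction in which the jaws open and shut (so a half turn about z gives the same grasp; the last joint's range is limited). The gripper opens to 85 mm and grips with 20 to 120 N. Pads are 22 mm wide; open, the fingers measure 114 mm over their backs; the gripper's body (76 mm by 85 mm) begins 54 mm behind the grasp point. The pads swing forward as they close: fully open they stand 13 mm farther back than shut.
Start: joints at [-87.221, 21.807, 74.336, -0, 83.858, -12.336], TCP at [0.143, -0.531, 0.248] pointing down, gripper open.
Joint ranges: [-178.18, 178.18], [-50.72, 133.34], [12.68, 142.11], [-81.47, 261.47], [9.98, 163.14], [-165.26, 165.26]. Speed limits (degrees/s): [136.94, 136.94, 180, 180, 180, 180].

## Interface

Orientations are given as a 3x3 rotation matrix whose columns are the frame's x, y, z axes.
In Python, from rig import telemetry, get_image, camera_params, close_job, env gives the robot as it stands.
- The arm moves only by the tool apply_moves, never from a script. Its argument "motion" is a list of rows, each an object of numbers: "tx", "ty", "tz": the shift along the tool's x, y, z in cm; "turn": the turn about the tool's z in degrees; "jaw": the gripper's target within -1 to 1 (fully open at 1, half-way at 0, shut at -1). In form: [{"tx": .., "ty": .., "tz": .., "turn": .., "jaw": ..}, ...]. A call has 1 to 5 rows; each row is the pose to reach, as a shift and turn from the pose measured when the call began, along the tool's axes at that moment; what a row does not reach only later rows make up. A row lasts 1/12 s, in which the tool goes at most 41.7 mm and 7.16 degrees, less where a joint would pass 70% of its speed; a pose out of reach is approached as far as the arm can. A call with a gripper value outside its range is refused whole. The fingers move at their own pace and stop on an object; "squeeze" is the grip in N (left out, the last holds). Time passes only in rows, so rows that repeat a pose let the fingers close. It gives the time, the measured TCP pose, the force and the opening at its end, in the units of the state.
- telemetry.observe(): the state, without advancing time (a new reading comes with each control period).
- get_image(name): name is "scene" or "side" or "wrist"; returns (picture, depth): 400x640x3 uint8, red, green, blue; 400x640 float32, m along the optical axis (not along the pixel's ray), 0 where there is no reading.
- camera_params(name): a dict with "fx", "fy", "cx", "cy" (pixels), "rvec" (rotation vector, rad) and "tvec" (3), from world to camera coordinates, as OpenCV has them. Camera axes: x right, y down, z forward; pixel columns grow to the right and rows downward; lengths in m; the calibration is good to about 2 mm. A picture is of the moment at which its call begins: read the wrist's pose just before it. camera_params takes no time and is no camera call; for the wrist camera it gives the pose at the moment of the call.
- close_job(): hands the job in, once; it reports no verdict.
The state is a dict: "time_s": time; "q": joint angles; "qvel": joint speeds; "joint_efforts": joint torques, N m; "position": TCP position; "tool_rot": TCP orientation; "ft_force": force on the tool from outside, world axes, zero at the start; "wrist_torque": the same for the moment, N m; "grip_width": finger opening in m.
Only numpy, scipy, OpenCV 4.12 (cv2) and the standard library are available. Lean on these libraries where they do the work, as an engineer would, in place of code of your own. Each camera call takes 0.05 s, during which the arm holds its last target. There are 200 camera calls.

## Task

Before it goes into the test loop, preset the brass coolant valve to one and a half turns open: turn its handwheel clockwise (seen from above) until the gate is just home on its seat, gently and without straining it, then turn it back anticlockwise. The wheel is badly worn on its drive and first turns loose, so feel for where it takes hold of the stem and count the one and a half turns from there. Then let go of the wheel, and leave the other things on the bench where they are.

Things in the scene. Friction and masses are not known exactly. Their poses are not given: they have to be found in the camera images.
- valve: brass gate valve (outside screw and yoke) on a bolted-down stand, plate 120 x 290 x 10 mm. Origin: underside of the plate, straight below the upright stem axis; y along the pipe (42 mm thick, axis 58 mm up). It stands somewhere mid-bench, turned up to 0.5 rad. Below the wheel: yoke head 36 mm across, top 188 mm up; no part of it rises above 180 mm farther than 22 mm from the axis.
- wheel: level steel handwheel, 160 mm across. Origin: on the stem axis at mid-thickness, 208 mm above the bench; turns with the wheel about z (yaw = wheel angle). Rim: round bar 13 mm, centre line at radius 73.5 mm. Hub 38 mm across, top 221 mm up. 3 flat spokes, 12 wide, 10 thick, at yaw 60, 180, 300 deg from its x axis; open windows between (radius 19 to 67 mm) take closed fingers. Clockwise shuts.
- spoke_mid (a point): middle of a spoke, 43 mm from the axis, 208 mm up; turns with the wheel. Steady push at this radius: about 1 N while the wheel turns loose in its play (after each reversal an unknown angle, an eighth to nearly half a turn), 6 to 10 N while it turns the stem nut (more nearer the hub). On the seat it climbs about 1 N a degree; over 30 N strains the gate. Friction holds the stem where it is left.
- stem_top (a point): top of the threaded stem (14 mm thick) that sticks up through the wheel, on the axis; 236 mm above the bench with the gate shut. It does not turn. It rises only 2 mm for each turn of the stem nut, so 3 mm for one and a half turns. At the start the gate is a fifth to six tenths of a turn open and the wheel is anywhere in its play.
- spanner: open-ended spanner lying on the bench near the valve stand; bystander. Origin: centre of its underside.
- choke: wound toroid choke, 68 mm across and 25 mm high, near the valve stand; bystander. Origin: centre of its underside.
- capacitor: red can capacitor, 64 mm across and 82 mm high, upright near the valve stand; bystander. Origin: centre of its underside.
- capacitor2: another such red can capacitor, upright, at the robot's left; bystander. Origin: centre of its underside.
- screwdriver: screwdriver lying at the robot's right; bystander. Origin: centre of its underside.
- heatsink: finned aluminium heat sink, 90 x 70 x 38 mm, at the robot's right; bystander. Origin: centre of its underside.
- multimeter: yellow multimeter lying flat, 150 x 78 x 42 mm, at the right; bystander. Origin: centre of its underside.

How it is judged (in metres and radians):
On the way, in this order (a step that is already met when the one before it is completed fails the run):
1. the gate is shut home on its seat (stem right down) (z of stem_top in the frame of valve below 0.23603 m), for 0.1 s.
2. the stem has then been raised by one and a half turns, within a tenth of a turn (z of stem_top in the frame of valve between 0.2388 and 0.2392 m), for 0.2 s.
At the end, for the whole second after the job is handed in: the gate was shut home and the stem then stands one and a half turns (3.0 mm) above its shut position, within a tenth of a turn (0.2 mm); the wheel is let go and at rest (all of step 2 and angular speed of wheel below 0.05 rad/s); the robot touches nothing.
It fails at once if more than 1.5 N m put through the wheel's drive: the gate or its stem is strained (contact force between wheel and valve above 120 N).
It fails at once if one of the other things on the bench moved by more than 30 mm (distance of any of spanner, choke, capacitor, capacitor2, screwdriver, heatsink, multimeter from where it was at the start of the episode above 0.03 m).
It also fails if it takes over 72 s, if anything falls off the work surface, if the arm or the gripper's body presses on something with over 40 N, if the wrist force passes 120 N, or if a joint passes its speed limit or range.

## Working session

There is one attempt and no reset: what is moved stays moved. The work goes in short steps, Python scripts to look and compute and a tool call to move; the robot and the scene stay as the last step left them, time stands still between calls to the robot, and variables do not carry over. Pictures are saved under pics/ and viewed, about 8 in all and at most 12, crops included, and the job is handed in when it is done.

Besides the shell and the picture viewer there is one more tool, called by a JSON object that holds its "name" and its "arguments". apply_moves: Moves the arm, as the interface text tells. Its arguments: {"type":"object","properties":{"motion":{"type":"array"},"squeeze":{"type":"number"}},"required":["motion"]}

```bash
ls; mkdir -p pics; python3 - <<'E'
from rig import *
import cv2, numpy as np
s=telemetry.observe();print({k:np.round(v,3).tolist() for k,v in s.items()})
for n in ("scene","side"):
    im,d=get_image(n);cv2.imwrite(f"pics/{n}0.png",im[:,:,::-1]);np.save(f"pics/{n}0.npy",d)
    print(n,camera_params(n))
E
```

```text
pics
{'time_s': 0.0, 'q': [-87.223, 21.841, 74.386, -0.001, 83.858, -12.336], 'qvel': [-0.005, -0.024, 0.022, 0.007, 0.114, -0.013], 'joint_efforts': [-0.003, -44.847, -23.128, -0.0, 0.005, 0.0], 'position': [0.143, -0.531, 0.248], 'tool_rot': [[0.965, 0.261, -0.0], [0.261, -0.965, 0.001], [0.0, -0.001, -1.0]], 'ft_force': [-1.222, -0.145, 0.714], 'wrist_torque': [0.041, -0.049, 0.016], 'grip_width': 0.085}
scene {'fx': 428.54783457093316, 'fy': 428.54783457093316, 'cx': 314.22733286693676, 'cy': 196.1299676670639, 'rvec': array([ 2.20376046,  1.25570926, -0.4388854 ]), 'tvec': array([-0.22768778, -0.2525543 ,  1.57193587])}
side {'fx': 376.864457979628, 'fy': 376.864457979628, 'cx': 325.9811889254026, 'cy': 203.6271929892188, 'rvec': array([ 0.14983982, -2.92381407,  1.08719924]), 'tvec': array([0.50990166, 0.18197579, 1.1798853 ])}
```

View pics/scene0.png

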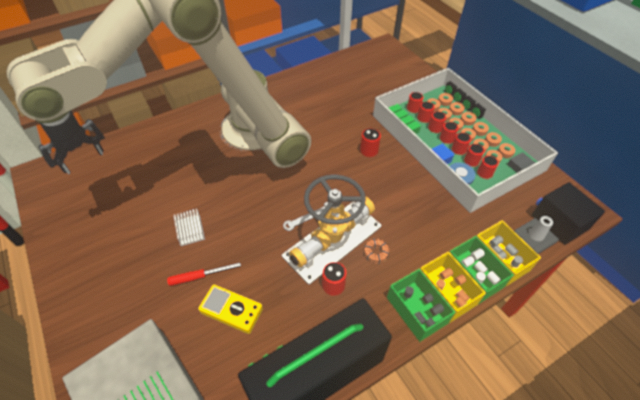

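View pics/side0.png

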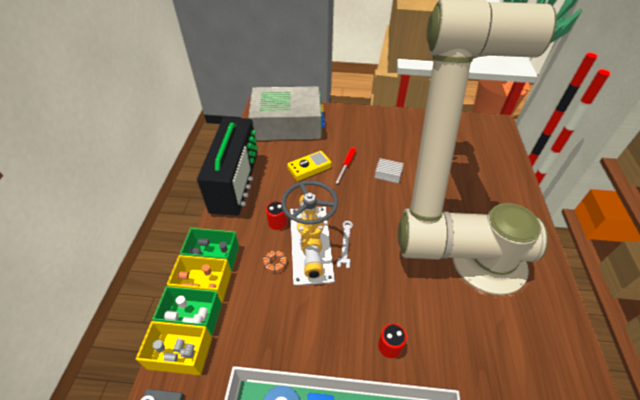

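The scene view shows the valve mid-bench with the wheel around (335,200). In the side view the wheel is around (310,203), with the capacitor, choke and spanner all low beside it. I'll locate the wheel axis and spokes from depth.

```bash
cat > h.py <<'E'
import numpy as np, cv2
from rig import *
def cloud(d,p):
    R=cv2.Rodrigues(np.array(p['rvec']))[0];v,u=np.nonzero(d>0);z=d[v,u]
    c=np.c_[(u-p['cx'])/p['fx']*z,(v-p['cy'])/p['fy']*z,z]
    return (c-np.array(p['tvec']))@R, u,v
def proj(P,p): return cv2.projectPoints(np.float64(P).reshape(-1,3),p['rvec'],p['tvec'],np.array([[p['fx'],0,p['cx']],[0,p['fy'],p['cy']],[0,0,1.]]),None)[0].reshape(-1,2)
E
python3 - <<'E'
from h import *
from scipy.optimize import least_squares
for n in("scene","side"):
    P,u,v=cloud(np.load(f"pics/{n}0.npy"),camera_params(n))
    m=(P[:,2]>.196)&(P[:,2]<.222)&(P[:,0]>.3)&(P[:,0]<.8)&(abs(P[:,1])<.3);Q=P[m]
    print(n,len(Q),Q.min(0),Q.max(0),np.median(Q,0))
    c=(Q.min(0)+Q.max(0))[:2]/2
    f=least_squares(lambda c:np.hypot(*(Q[:,:2]-c).T)-.0735,c,loss='soft_l1',f_scale=.004);c=f.x
    r=np.hypot(*(Q[:,:2]-c).T);a=np.degrees(np.arctan2(*(Q[:,1::-1]-c[::-1]).T))
    print("centre",c,"rim z",np.median(Q[r>.065,2]))
    k=(r>.03)&(r<.06);print("spoke hist",np.histogram(a[k],np.arange(-180,181,12))[0])
    t=P[(np.hypot(*(P[:,:2]-c).T)<.012)&(P[:,2]>.2)&(P[:,2]<.27)];print("stem",t[:,2].max(),t.mean(0))
E
```

```text
scene 1162 [ 0.48845593 -0.08657379  0.19685126] [0.64551456 0.07067836 0.22199755] [ 0.58033746 -0.0094783   0.21228421]
centre [ 0.56694863 -0.00793862] rim z 0.2123843351602777
spoke hist [18  0  0  0  0  0  0  0  2 31 21  0  0  0  0  0  0  0  3 38 15  0  0  0
  0  0  0  0  2 32]
stem 0.23947735548072357 [ 0.56870916 -0.00931188  0.23029832]
side 955 [ 0.48516183 -0.08320506  0.19735771] [0.64330164 0.07252376 0.22193166] [0.56484085 0.00137434 0.2128482 ]
centre [ 0.56516276 -0.00621571] rim z 0.21290801055353645
spoke hist [15  0  0  0  0  0  0  0  0 26 14  0  0  0  0  0  0  0  1 23 27  0  0  0
  0  0  0  0  0 37]
stem 0.241044819409697 [ 0.56469558 -0.00330345  0.23162525]
```

The wheel axis is near (0.566, -0.007), with spokes at about -61°, 59° and 179°. I'll go in with closed fingers, tool axes aligned to the world, above the +x window.

{"name": "apply_moves", "arguments": {"motion": [{"tx":4,"ty":-2.6,"tz":-1.2,"turn":5,"jaw":-1},{"tx":8,"ty":-5.2,"tz":-2.4,"turn":10,"jaw":-1},{"tx":11,"ty":-7.5,"tz":-4,"turn":15.1,"jaw":-1},{"tx":14,"ty":-9,"tz":-6,"turn":15.1,"jaw":-1},{"tx":17,"ty":-11,"tz":-6,"turn":15.1,"jaw":-1}], "squeeze": 40}}

```text
time_s: 0.52
position: [0.2766, -0.3832, 0.3097]
tool_rot: [[1.0, -0.001, 0.001], [-0.001, -1.0, -0.002], [0.001, 0.002, -1.0]]
ft_force: [0.8, 0.1, -0.1]
grip_width: 0.0253
```

{"name": "apply_moves", "arguments": {"motion": [{"tx":33.2,"ty":-37.6,"tz":0,"turn":0,"jaw":-1},{"tx":33.2,"ty":-37.6,"tz":0,"turn":0,"jaw":-1},{"tx":33.2,"ty":-37.6,"tz":0,"turn":0,"jaw":-1},{"tx":33.2,"ty":-37.6,"tz":0,"turn":0,"jaw":-1},{"tx":33.2,"ty":-37.6,"tz":0,"turn":0,"jaw":-1}]}}

```text
time_s: 0.93
position: [0.4147, -0.2259, 0.3081]
tool_rot: [[1.0, -0.001, 0.001], [-0.001, -1.0, -0.002], [0.001, 0.002, -1.0]]
ft_force: [0.4, -0.5, 0.2]
grip_width: -0.0003
```

```bash
python3 -c "
from h import *
s=telemetry.observe();print(s['position'],s['ft_force'],env.tip_extent,s['q'])"
```

```text
[ 0.41467412 -0.22589354  0.3081254 ] [ 0.42444584 -0.48291912  0.18820911] 0.017 [-4.29656431e+01  1.15491557e+01  7.92201365e+01 -4.17575566e-02
  8.91150640e+01  4.71032559e+01]
```

{"name": "apply_moves", "arguments": {"motion": [{"tx":19.4,"ty":-21.9,"tz":0,"turn":0,"jaw":-1},{"tx":19.4,"ty":-21.9,"tz":0,"turn":0,"jaw":-1},{"tx":19.4,"ty":-21.9,"tz":0,"turn":0,"jaw":-1},{"tx":19.4,"ty":-21.9,"tz":0,"turn":0,"jaw":-1},{"tx":19.4,"ty":-21.9,"tz":0,"turn":0,"jaw":-1}]}}

```text
time_s: 1.35
position: [0.5527, -0.0697, 0.3077]
tool_rot: [[1.0, -0.001, 0.0], [-0.001, -1.0, -0.002], [0.0, 0.002, -1.0]]
ft_force: [0.5, -0.6, 0.4]
grip_width: -0.0001
```

```bash
python3 - <<'E'
from h import *
p=camera_params("wrist");s=telemetry.observe();im,d=get_image("wrist");print(s['position'],s['qvel'].max() if hasattr(s['qvel'],'max') else s['qvel'])
cv2.imwrite("pics/w1.png",im[:,:,::-1]);np.save("pics/w1.npy",d)
from scipy.optimize import least_squares
P,u,v=cloud(d,p)
m=(P[:,2]>.2)&(P[:,2]<.218)&(np.hypot(P[:,0]-.566,P[:,1]+.007)<.09);Q=P[m];r=np.hypot(Q[:,0]-.566,Q[:,1]+.007);R=Q[r>.062]
c=least_squares(lambda c:np.hypot(*(R[:,:2]-c).T)-.0735,[.566,-.007],loss='soft_l1',f_scale=.003).x
r=np.hypot(*(Q[:,:2]-c).T);a=np.degrees(np.arctan2(*(Q[:,1::-1]-c[::-1]).T));k=(r>.03)&(r<.06)
print(len(R),c,np.histogram(a[k],np.arange(-180,181,10)))
E
```

```text
[ 0.55274543 -0.06967712  0.30772745] 49.918857724028776
9679 [ 0.56523566 -0.00917858] (array([165,   0,   0,   0,   0,   0,   0,   0,   0,   0,  38, 391, 226,
         0,   0,   0,   0,   0,   0,   0,   0,   0,  23, 481, 230,   1,
         0,   0,   0,   0,   0,   0,   0,   0,  59, 309]), array([-180, -170, -160, -150, -140, -130, -120, -110, -100,  -90,  -80,
        -70,  -60,  -50,  -40,  -30,  -20,  -10,    0,   10,   20,   30,
         40,   50,   60,   70,   80,   90,  100,  110,  120,  130,  140,
        150,  160,  170,  180]))
```

View pics/w1.png

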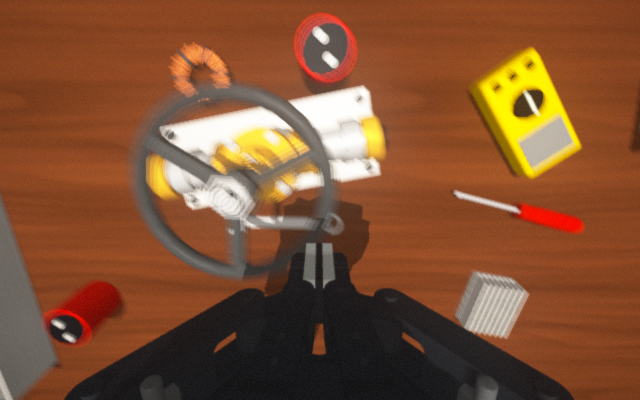

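The wrist picture, slightly motion-blurred, shows the wheel at about (235,190) with its three spokes. The closed fingertips, at (318,260), are just outside the rim. The window on the far (+x) side is clear.

{"name": "apply_moves", "arguments": {"motion": [{"tx":2.8,"ty":-3.1,"tz":0,"turn":0,"jaw":-1},{"tx":5.6,"ty":-6.3,"tz":0,"turn":0,"jaw":-1},{"tx":5.6,"ty":-6.3,"tz":0,"turn":0,"jaw":-1},{"tx":5.6,"ty":-6.3,"tz":0,"turn":0,"jaw":-1},{"tx":5.6,"ty":-6.3,"tz":0,"turn":0,"jaw":-1}]}}

```text
time_s: 1.82
position: [0.6114, -0.0017, 0.3065]
tool_rot: [[1.0, 0.005, 0.0], [0.005, -1.0, 0.001], [0.0, -0.001, -1.0]]
ft_force: [0.5, -0.5, -0.4]
grip_width: -0.0
```

```bash
cat >> h.py <<'E'
from scipy.optimize import least_squares
def wheel(tag):
    p=camera_params("wrist");s=telemetry.observe();im,d=get_image("wrist")
    cv2.imwrite(f"pics/{tag}.png",im[:,:,::-1]);P,u,v=cloud(d,p)
    Q=P[(P[:,2]>.2)&(P[:,2]<.218)&(np.hypot(P[:,0]-.5655,P[:,1]+.0075)<.09)];r=np.hypot(Q[:,0]-.5655,Q[:,1]+.0075);R=Q[r>.062]
    c=least_squares(lambda c:np.hypot(*(R[:,:2]-c).T)-.0735,[.5655,-.0075],loss='soft_l1',f_scale=.003).x
    r=np.hypot(*(Q[:,:2]-c).T);a=np.arctan2(*(Q[:,1::-1]-c[::-1]).T);k=(r>.03)&(r<.06)
    t=P[(np.hypot(*(P[:,:2]-c).T)<.005)&(P[:,2]>.228)&(P[:,2]<.25)]
    print("t",s['time_s'],"tcp",s['position'],"centre",c,"spoke mod120",np.degrees(np.angle(np.exp(3j*a[k]).mean()))/3,k.sum(),"stemz",np.median(t[:,2]) if len(t) else None,len(t))
E
python3 -c "
from h import *
wheel('w2')"
```

```text
t 1.8167 tcp [ 0.61142174 -0.00166856  0.30651737] centre [ 0.56496229 -0.00746233] spoke mod120 57.02521732335021 1224 stemz None 0
```

{"name": "apply_moves", "arguments": {"motion": [{"tx":-0.3,"ty":0.6,"tz":2.5,"turn":0,"jaw":-1},{"tx":-0.3,"ty":0.6,"tz":5,"turn":0,"jaw":-1},{"tx":-0.3,"ty":0.6,"tz":7.5,"turn":0,"jaw":-1},{"tx":-0.3,"ty":0.6,"tz":9.6,"turn":0,"jaw":-1},{"tx":-0.3,"ty":0.6,"tz":9.6,"turn":0,"jaw":-1}]}}

```text
time_s: 2.28
position: [0.6059, -0.0095, 0.2072]
tool_rot: [[1.0, 0.001, -0.007], [0.001, -1.0, 0.002], [-0.007, -0.002, -1.0]]
ft_force: [-0.9, -0.7, -1.1]
grip_width: 0.0004
```

```bash
cat > arc.py <<'E'
# usage: arc.py delta_deg n_rows [angle list] -> rows from the measured pose along the r=43 circle
import sys
from h import *
C=np.array([.565,-.0075]);s=telemetry.observe();p=np.array(s['position'])
d=p[:2]-C;a=np.degrees(np.arctan2(d[1],d[0]));r=np.hypot(*d)
f=np.array(s['ft_force']);t=np.array([-np.sin(np.radians(a)),np.cos(np.radians(a))])
print("t %.2f ang %.1f r %.1fmm z %.4f  F_tan %.1f F_rad %.1f Fz %.1f torq %s"%(s['time_s'],a,1e3*r,p[2],f[:2]@t,f[:2]@d/r,f[2],np.round(s['wrist_torque'],2)))
for D in sys.argv[1:]:
    D=float(D);o=[]
    for i in range(1,6):
        b=np.radians(a+D*min(i/4,1));g=C+.043*np.array([np.cos(b),np.sin(b)])-p[:2]
        o.append((round(g[0]*100,1),round(-g[1]*100,1)))
    print(D,o,"tz",round((p[2]-.211)*100,1))
E
python3 arc.py -30 -60
```

```text
t 2.28 ang -2.8 r 41.0mm z 0.2072  F_tan -0.7 F_rad -0.9 Fz -1.1 torq [ 0.02  0.01 -0.01]
-30.0 [(np.float64(0.1), np.float64(0.6)), (np.float64(0.0), np.float64(1.1)), (np.float64(-0.2), np.float64(1.6)), (np.float64(-0.5), np.float64(2.1)), (np.float64(-0.5), np.float64(2.1))] tz -0.4
-60.0 [(np.float64(0.0), np.float64(1.1)), (np.float64(-0.5), np.float64(2.1)), (np.float64(-1.2), np.float64(3.0)), (np.float64(-2.1), np.float64(3.6)), (np.float64(-2.1), np.float64(3.6))] tz -0.4
```

{"name": "apply_moves", "arguments": {"motion": [{"tx":0.1,"ty":0.6,"tz":-0.4,"turn":0,"jaw":-1},{"tx":0,"ty":1.1,"tz":-0.4,"turn":0,"jaw":-1},{"tx":-0.2,"ty":1.6,"tz":-0.4,"turn":0,"jaw":-1},{"tx":-0.5,"ty":2.1,"tz":-0.4,"turn":0,"jaw":-1},{"tx":-0.5,"ty":2.1,"tz":-0.4,"turn":0,"jaw":-1}]}}

```text
time_s: 2.7
position: [0.6007, -0.0318, 0.2122]
tool_rot: [[1.0, -0.0, -0.005], [-0.0, -1.0, 0.002], [-0.005, -0.002, -1.0]]
ft_force: [0.5, 0.2, -0.7]
grip_width: -0.0003
```

```bash
sed -i 's/o.append((round(g\[0\]\*100,1),round(-g\[1\]\*100,1)))/o.append((float(round(g[0]*100,2)),float(round(-g[1]*100,2))))/' arc.py; python3 arc.py -30
```

```text
t 2.70 ang -34.2 r 43.2mm z 0.2122  F_tan 0.5 F_rad 0.3 Fz -0.7 torq [ 0.01  0.03 -0.01]
-30.0 [(-0.36, 0.43), (-0.76, 0.83), (-1.21, 1.17), (-1.7, 1.44), (-1.7, 1.44)] tz 0.1
```

{"name": "apply_moves", "arguments": {"motion": [{"tx":-0.36,"ty":0.43,"tz":0.1,"turn":0,"jaw":-1},{"tx":-0.76,"ty":0.83,"tz":0.1,"turn":0,"jaw":-1},{"tx":-1.21,"ty":1.17,"tz":0.1,"turn":0,"jaw":-1},{"tx":-1.7,"ty":1.44,"tz":0.1,"turn":0,"jaw":-1},{"tx":-1.7,"ty":1.44,"tz":0.1,"turn":0,"jaw":-1}]}}

```text
time_s: 3.12
position: [0.5828, -0.0467, 0.2114]
tool_rot: [[1.0, -0.001, -0.006], [-0.001, -1.0, 0.001], [-0.006, -0.001, -1.0]]
ft_force: [0.5, 0.5, -0.1]
grip_width: 0.0002
```

{"name": "apply_moves", "arguments": {"motion": [{"tx":-0.52,"ty":0.22,"tz":0,"turn":0,"jaw":-1},{"tx":-1.06,"ty":0.36,"tz":0,"turn":0,"jaw":-1},{"tx":-1.62,"ty":0.43,"tz":0,"turn":0,"jaw":-1},{"tx":-2.18,"ty":0.43,"tz":0,"turn":0,"jaw":-1},{"tx":-2.18,"ty":0.43,"tz":0,"turn":0,"jaw":-1}]}}

```text
time_s: 3.53
position: [0.5611, -0.0509, 0.2122]
tool_rot: [[1.0, -0.001, -0.003], [-0.001, -1.0, 0.001], [-0.003, -0.001, -1.0]]
ft_force: [4.3, 2.0, 0.4]
grip_width: 0.0001
```

```bash
cat >> arc.py <<'E'
if len(sys.argv)==3: # second, chained call: from nominal end of the first
    A=a+float(sys.argv[1]);D=float(sys.argv[2]);e=lambda b:4.3*np.array([np.cos(np.radians(b)),-np.sin(np.radians(b))])
    print("chain",[np.round(e(A+D*i/4)-e(A),2).tolist() for i in range(1,5)])
E
python3 arc.py -30 -30
```

```text
t 3.53 ang -95.1 r 43.6mm z 0.2122  F_tan 4.2 F_rad -2.4 Fz 0.4 torq [ 0.16 -0.7  -0.05]
-30.0 [(-0.55, -0.15), (-1.09, -0.3), (-1.6, -0.53), (-2.09, -0.82), (-2.09, -0.82)] tz 0.1
-30.0 [(-0.55, -0.15), (-1.09, -0.3), (-1.6, -0.53), (-2.09, -0.82), (-2.09, -0.82)] tz 0.1
chain [[-0.44, -0.35], [-0.83, -0.76], [-1.16, -1.21], [-1.43, -1.71]]
```

{"name": "apply_moves", "arguments": {"motion": [{"tx":-0.55,"ty":-0.15,"tz":0.1,"turn":0,"jaw":-1},{"tx":-1.09,"ty":-0.3,"tz":0.1,"turn":0,"jaw":-1},{"tx":-1.6,"ty":-0.53,"tz":0.1,"turn":0,"jaw":-1},{"tx":-2.09,"ty":-0.82,"tz":0.1,"turn":0,"jaw":-1},{"tx":-2.09,"ty":-0.82,"tz":0.1,"turn":0,"jaw":-1}]}}

```text
time_s: 3.95
position: [0.5406, -0.043, 0.2122]
tool_rot: [[1.0, -0.0, 0.0], [-0.0, -1.0, -0.001], [0.0, 0.001, -1.0]]
ft_force: [5.0, -2.4, 2.2]
grip_width: 0.0002
```

```bash
python3 arc.py -12 -12
```

```text
t 3.95 ang -124.5 r 43.1mm z 0.2122  F_tan 5.5 F_rad -0.9 Fz 2.2 torq [-0.4  -0.76 -0.03]
-12.0 [(-0.18, -0.14), (-0.35, -0.28), (-0.52, -0.43), (-0.68, -0.59), (-0.68, -0.59)] tz 0.1
-12.0 [(-0.18, -0.14), (-0.35, -0.28), (-0.52, -0.43), (-0.68, -0.59), (-0.68, -0.59)] tz 0.1
chain [[-0.15, -0.17], [-0.29, -0.34], [-0.42, -0.52], [-0.55, -0.71]]
```

{"name": "apply_moves", "arguments": {"motion": [{"tx":-0.18,"ty":-0.14,"tz":0.1,"turn":0,"jaw":-1},{"tx":-0.35,"ty":-0.28,"tz":0.1,"turn":0,"jaw":-1},{"tx":-0.52,"ty":-0.43,"tz":0.1,"turn":0,"jaw":-1},{"tx":-0.68,"ty":-0.59,"tz":0.1,"turn":0,"jaw":-1},{"tx":-0.68,"ty":-0.59,"tz":0.1,"turn":0,"jaw":-1}]}}

```text
time_s: 4.37
position: [0.5345, -0.0379, 0.2118]
tool_rot: [[1.0, -0.001, 0.003], [-0.001, -1.0, -0.003], [0.003, 0.003, -1.0]]
ft_force: [4.8, -3.8, 2.4]
grip_width: 0.0001
```

```bash
python3 arc.py -15
```

```text
t 4.37 ang -135.1 r 43.1mm z 0.2118  F_tan 6.1 F_rad -0.7 Fz 2.4 torq [-0.6  -0.7  -0.06]
-15.0 [(-0.19, -0.21), (-0.37, -0.43), (-0.53, -0.66), (-0.68, -0.9), (-0.68, -0.9)] tz 0.1
```

{"name": "apply_moves", "arguments": {"motion": [{"tx":-0.19,"ty":-0.21,"tz":0.1,"turn":0,"jaw":-1},{"tx":-0.37,"ty":-0.43,"tz":0.1,"turn":0,"jaw":-1},{"tx":-0.53,"ty":-0.66,"tz":0.1,"turn":0,"jaw":-1},{"tx":-0.68,"ty":-0.9,"tz":0.1,"turn":0,"jaw":-1},{"tx":-0.68,"ty":-0.9,"tz":0.1,"turn":0,"jaw":-1}]}}

```text
time_s: 4.78
position: [0.5282, -0.0296, 0.2113]
tool_rot: [[1.0, -0.001, 0.005], [-0.001, -1.0, -0.005], [0.005, 0.005, -1.0]]
ft_force: [3.5, -4.1, 2.3]
grip_width: 0.0001
```

```bash
python3 arc.py -15
```

```text
t 4.78 ang -149.0 r 43.0mm z 0.2113  F_tan 5.3 F_rad -0.9 Fz 2.3 torq [-0.67 -0.46  0.01]
-15.0 [(-0.14, -0.24), (-0.26, -0.5), (-0.36, -0.76), (-0.45, -1.03), (-0.45, -1.03)] tz 0.0
```

{"name": "apply_moves", "arguments": {"motion": [{"tx":-0.14,"ty":-0.24,"tz":0,"turn":0,"jaw":-1},{"tx":-0.26,"ty":-0.5,"tz":0,"turn":0,"jaw":-1},{"tx":-0.36,"ty":-0.76,"tz":0,"turn":0,"jaw":-1},{"tx":-0.45,"ty":-1.03,"tz":0,"turn":0,"jaw":-1},{"tx":-0.45,"ty":-1.03,"tz":0,"turn":0,"jaw":-1}]}}

```text
time_s: 5.2
position: [0.524, -0.0204, 0.2114]
tool_rot: [[1.0, -0.001, 0.005], [-0.001, -1.0, -0.007], [0.006, 0.007, -1.0]]
ft_force: [3.2, -5.6, -0.1]
grip_width: -0.0001
```

```bash
python3 arc.py -15
```

```text
t 5.20 ang -162.6 r 43.0mm z 0.2114  F_tan 6.3 F_rad -1.4 Fz -0.1 torq [-0.92 -0.44 -0.05]
-15.0 [(-0.08, -0.27), (-0.14, -0.55), (-0.17, -0.82), (-0.2, -1.1), (-0.2, -1.1)] tz 0.0
```

{"name": "apply_moves", "arguments": {"motion": [{"tx":-0.08,"ty":-0.27,"tz":0,"turn":0,"jaw":-1},{"tx":-0.14,"ty":-0.55,"tz":0,"turn":0,"jaw":-1},{"tx":-0.17,"ty":-0.82,"tz":0,"turn":0,"jaw":-1},{"tx":-0.2,"ty":-1.1,"tz":0,"turn":0,"jaw":-1},{"tx":-0.2,"ty":-1.1,"tz":0,"turn":0,"jaw":-1}]}}

```text
time_s: 5.62
position: [0.522, -0.0104, 0.2113]
tool_rot: [[1.0, -0.002, 0.005], [-0.002, -1.0, -0.01], [0.005, 0.01, -1.0]]
ft_force: [1.6, -6.4, 0.7]
grip_width: -0.0003
```

```bash
python3 arc.py -15
```

```text
t 5.62 ang -176.2 r 43.1mm z 0.2113  F_tan 6.5 F_rad -1.2 Fz 0.7 torq [-0.97 -0.23 -0.01]
-15.0 [(0.0, -0.28), (0.01, -0.56), (0.04, -0.84), (0.09, -1.12), (0.09, -1.12)] tz 0.0
```

{"name": "apply_moves", "arguments": {"motion": [{"tx":0,"ty":-0.28,"tz":0,"turn":0,"jaw":-1},{"tx":0.01,"ty":-0.56,"tz":0,"turn":0,"jaw":-1},{"tx":0.04,"ty":-0.84,"tz":0,"turn":0,"jaw":-1},{"tx":0.09,"ty":-1.12,"tz":0,"turn":0,"jaw":-1},{"tx":0.09,"ty":-1.12,"tz":0,"turn":0,"jaw":-1}]}}

```text
time_s: 6.03
position: [0.5225, -0.0, 0.211]
tool_rot: [[1.0, -0.002, 0.004], [-0.002, -1.0, -0.012], [0.004, 0.012, -1.0]]
ft_force: [0.4, -5.7, 0.9]
grip_width: -0.0002
```

```bash
python3 arc.py -15
```

```text
t 6.03 ang 170.0 r 43.1mm z 0.2110  F_tan 5.5 F_rad -1.4 Fz 0.9 torq [-0.81  0.14 -0.02]
-15.0 [(0.07, -0.27), (0.14, -0.54), (0.24, -0.81), (0.35, -1.07), (0.35, -1.07)] tz 0.0
```

{"name": "apply_moves", "arguments": {"motion": [{"tx":0.07,"ty":-0.27,"tz":0,"turn":0,"jaw":-1},{"tx":0.14,"ty":-0.54,"tz":0,"turn":0,"jaw":-1},{"tx":0.24,"ty":-0.81,"tz":0,"turn":0,"jaw":-1},{"tx":0.35,"ty":-1.07,"tz":0,"turn":0,"jaw":-1},{"tx":0.35,"ty":-1.07,"tz":0,"turn":0,"jaw":-1}]}}

```text
time_s: 6.45
position: [0.5255, 0.01, 0.2106]
tool_rot: [[1.0, -0.002, 0.001], [-0.002, -1.0, -0.014], [0.001, 0.014, -1.0]]
ft_force: [-1.4, -5.4, 0.9]
grip_width: -0.0002
```

```bash
python3 arc.py -15
```

```text
t 6.45 ang 156.1 r 43.2mm z 0.2106  F_tan 5.5 F_rad -0.9 Fz 0.9 torq [-0.79  0.22 -0.01]
-15.0 [(0.14, -0.25), (0.28, -0.49), (0.43, -0.73), (0.6, -0.95), (0.6, -0.95)] tz -0.0
```

{"name": "apply_moves", "arguments": {"motion": [{"tx":0.14,"ty":-0.25,"tz":0,"turn":0,"jaw":-1},{"tx":0.28,"ty":-0.49,"tz":0,"turn":0,"jaw":-1},{"tx":0.43,"ty":-0.73,"tz":0,"turn":0,"jaw":-1},{"tx":0.6,"ty":-0.95,"tz":0,"turn":0,"jaw":-1},{"tx":0.6,"ty":-0.95,"tz":0,"turn":0,"jaw":-1}]}}

```text
time_s: 6.87
position: [0.5308, 0.0188, 0.21]
tool_rot: [[1.0, -0.002, -0.002], [-0.002, -1.0, -0.015], [-0.002, 0.015, -1.0]]
ft_force: [-3.0, -6.1, 1.5]
grip_width: 0.0002
```

```bash
python3 arc.py -15
```

```text
t 6.87 ang 142.5 r 43.1mm z 0.2100  F_tan 6.7 F_rad -1.3 Fz 1.5 torq [-0.74  0.37 -0.09]
-15.0 [(0.19, -0.21), (0.38, -0.41), (0.59, -0.61), (0.8, -0.79), (0.8, -0.79)] tz -0.1
```

{"name": "apply_moves", "arguments": {"motion": [{"tx":0.19,"ty":-0.21,"tz":-0.1,"turn":0,"jaw":-1},{"tx":0.38,"ty":-0.41,"tz":-0.1,"turn":0,"jaw":-1},{"tx":0.59,"ty":-0.61,"tz":-0.1,"turn":0,"jaw":-1},{"tx":0.8,"ty":-0.79,"tz":-0.1,"turn":0,"jaw":-1},{"tx":0.8,"ty":-0.79,"tz":-0.1,"turn":0,"jaw":-1}]}}

```text
time_s: 7.28
position: [0.5377, 0.0261, 0.2101]
tool_rot: [[1.0, -0.002, -0.006], [-0.002, -1.0, -0.016], [-0.006, 0.016, -1.0]]
ft_force: [-3.4, -4.1, -0.6]
grip_width: 0.0002
```

```bash
python3 arc.py -15
```

```text
t 7.28 ang 129.0 r 43.3mm z 0.2101  F_tan 5.2 F_rad -1.0 Fz -0.6 torq [-0.66  0.58  0.02]
-15.0 [(0.24, -0.15), (0.48, -0.3), (0.72, -0.44), (0.98, -0.56), (0.98, -0.56)] tz -0.1
```

{"name": "apply_moves", "arguments": {"motion": [{"tx":0.24,"ty":-0.15,"tz":-0.1,"turn":0,"jaw":-1},{"tx":0.48,"ty":-0.3,"tz":-0.1,"turn":0,"jaw":-1},{"tx":0.72,"ty":-0.44,"tz":-0.1,"turn":0,"jaw":-1},{"tx":0.98,"ty":-0.56,"tz":-0.1,"turn":0,"jaw":-1},{"tx":0.98,"ty":-0.56,"tz":-0.1,"turn":0,"jaw":-1}]}}

```text
time_s: 7.7
position: [0.5464, 0.0313, 0.2101]
tool_rot: [[1.0, -0.002, -0.011], [-0.002, -1.0, -0.017], [-0.011, 0.017, -1.0]]
ft_force: [-4.0, -3.7, -1.6]
grip_width: -0.0
```

```bash
python3 arc.py -15
```

```text
t 7.70 ang 115.6 r 43.1mm z 0.2101  F_tan 5.2 F_rad -1.6 Fz -1.6 torq [-0.56  0.68 -0.05]
-15.0 [(0.26, -0.11), (0.53, -0.2), (0.8, -0.28), (1.07, -0.34), (1.07, -0.34)] tz -0.1
```

{"name": "apply_moves", "arguments": {"motion": [{"tx":0.26,"ty":-0.11,"tz":-0.1,"turn":0,"jaw":-1},{"tx":0.53,"ty":-0.2,"tz":-0.1,"turn":0,"jaw":-1},{"tx":0.8,"ty":-0.28,"tz":-0.1,"turn":0,"jaw":-1},{"tx":1.07,"ty":-0.34,"tz":-0.1,"turn":0,"jaw":-1},{"tx":1.07,"ty":-0.34,"tz":-0.1,"turn":0,"jaw":-1}]}}

```text
time_s: 8.12
position: [0.5558, 0.0344, 0.2103]
tool_rot: [[1.0, -0.002, -0.015], [-0.003, -1.0, -0.018], [-0.015, 0.018, -1.0]]
ft_force: [-5.4, -2.7, 1.0]
grip_width: 0.0001
```

```bash
python3 arc.py -15
```

```text
t 8.12 ang 102.4 r 42.9mm z 0.2103  F_tan 5.9 F_rad -1.5 Fz 1.0 torq [-0.39  0.87 -0.05]
-15.0 [(0.27, -0.06), (0.55, -0.1), (0.83, -0.11), (1.12, -0.11), (1.12, -0.11)] tz -0.1
```

{"name": "apply_moves", "arguments": {"motion": [{"tx":0.27,"ty":-0.06,"tz":-0.1,"turn":0,"jaw":-1},{"tx":0.55,"ty":-0.1,"tz":-0.1,"turn":0,"jaw":-1},{"tx":0.83,"ty":-0.11,"tz":-0.1,"turn":0,"jaw":-1},{"tx":1.12,"ty":-0.11,"tz":-0.1,"turn":0,"jaw":-1},{"tx":1.12,"ty":-0.11,"tz":-0.1,"turn":0,"jaw":-1}]}}

```text
time_s: 8.53
position: [0.5635, 0.0352, 0.2101]
tool_rot: [[1.0, -0.002, -0.027], [-0.003, -1.0, -0.018], [-0.027, 0.018, -0.999]]
ft_force: [-17.2, -3.1, 5.0]
grip_width: 0.0
```

```bash
python3 arc.py -15
```

```text
t 8.53 ang 92.0 r 42.7mm z 0.2101  F_tan 17.3 F_rad -2.5 Fz 5.0 torq [-0.56  2.61 -0.16]
-15.0 [(0.28, -0.03), (0.56, -0.01), (0.84, 0.02), (1.12, 0.08), (1.12, 0.08)] tz -0.1
```

Force jumped from 6 to 17 N, so the gate is on its seat. I'll hold there with a slight firming, still well under 30 N, and read the wheel angle.

{"name": "apply_moves", "arguments": {"motion": [{"tx":0.2,"ty":0,"tz":0,"turn":0,"jaw":-1},{"tx":0.4,"ty":0,"tz":0,"turn":0,"jaw":-1},{"tx":0.4,"ty":0,"tz":0,"turn":0,"jaw":-1},{"tx":0.4,"ty":0,"tz":0,"turn":0,"jaw":-1}]}}

```text
time_s: 8.87
position: [0.5638, 0.0351, 0.2097]
tool_rot: [[0.999, -0.002, -0.037], [-0.003, -1.0, -0.019], [-0.037, 0.019, -0.999]]
ft_force: [-17.9, -2.1, 8.2]
grip_width: -0.0004
```

```bash
python3 -c "
from h import *
wheel('w3')"; python3 arc.py 30 30
```

```text
t 8.8667 tcp [0.56379541 0.03514902 0.20970992] centre [ 0.56378229 -0.0052723 ] spoke mod120 -53.84764830286429 4895 stemz 0.23570835778578114 36
t 8.92 ang 91.6 r 42.7mm z 0.2097  F_tan 18.3 F_rad -2.1 Fz 8.9 torq [-0.34  2.77 -0.17]
30.0 [(-0.56, 0.02), (-1.11, 0.15), (-1.64, 0.34), (-2.13, 0.6), (-2.13, 0.6)] tz -0.1
30.0 [(-0.56, 0.02), (-1.11, 0.15), (-1.64, 0.34), (-2.13, 0.6), (-2.13, 0.6)] tz -0.1
chain [[-0.46, 0.33], [-0.87, 0.71], [-1.23, 1.14], [-1.53, 1.62]]
```

The gate is seated at 18 N, with spokes at 66° mod 120 and stem depth reading 0.2357. Now I'll cross the window and push anticlockwise.

{"name": "apply_moves", "arguments": {"motion": [{"tx":-0.56,"ty":0.02,"tz":-0.1,"turn":0,"jaw":-1},{"tx":-1.11,"ty":0.15,"tz":-0.1,"turn":0,"jaw":-1},{"tx":-1.64,"ty":0.34,"tz":-0.1,"turn":0,"jaw":-1},{"tx":-2.13,"ty":0.6,"tz":-0.1,"turn":0,"jaw":-1},{"tx":-2.13,"ty":0.6,"tz":-0.1,"turn":0,"jaw":-1}]}}

```text
time_s: 9.33
position: [0.5419, 0.0288, 0.2117]
tool_rot: [[0.999, -0.002, -0.037], [-0.003, -1.0, -0.019], [-0.037, 0.019, -0.999]]
ft_force: [0.7, 0.1, 0.6]
grip_width: -0.0001
```

{"name": "apply_moves", "arguments": {"motion": [{"tx":-0.46,"ty":0.33,"tz":0,"turn":0,"jaw":-1},{"tx":-0.87,"ty":0.71,"tz":0,"turn":0,"jaw":-1},{"tx":-1.23,"ty":1.14,"tz":0,"turn":0,"jaw":-1},{"tx":-1.53,"ty":1.62,"tz":0,"turn":0,"jaw":-1},{"tx":-1.53,"ty":1.62,"tz":0,"turn":0,"jaw":-1}]}}

```text
time_s: 9.75
position: [0.5261, 0.0118, 0.2127]
tool_rot: [[0.999, -0.003, -0.037], [-0.004, -1.0, -0.019], [-0.037, 0.019, -0.999]]
ft_force: [1.2, -0.3, 1.6]
grip_width: 0.0001
```

```bash
python3 -c "
from h import *
wheel('w4')"; cat >> arc.py <<'E'
if len(sys.argv)==4: # chain of n calls of D deg, 3 rows each
    D=float(sys.argv[2]);e=lambda b:4.3*np.array([np.cos(np.radians(b)),-np.sin(np.radians(b))])
    for j in range(int(sys.argv[3])):
        A=a+D*j;q=e(A) if j else np.array([d[0]*100,-d[1]*100]);print("chain",j,[np.round(e(A+D*k)-q,2).tolist() for k in(.4,.8,1)])
E
python3 arc.py 0 15 3
```

```text
t 9.75 tcp [0.52612047 0.01177055 0.21273268] centre [ 0.5627445 -0.006752 ] spoke mod120 -50.693873432921826 6101 stemz 0.23594539492945482 516
t 9.80 ang 153.0 r 43.3mm z 0.2127  F_tan -0.4 F_rad 0.7 Fz -0.7 torq [-0.03 -0.05  0.02]
0.0 [(0.03, 0.01), (0.03, 0.01), (0.03, 0.01), (0.03, 0.01), (0.03, 0.01)] tz 0.2
15.0 [(-0.09, 0.27), (-0.2, 0.53), (-0.28, 0.8), (-0.35, 1.07), (-0.35, 1.07)] tz 0.2
3.0 [(0.0, 0.06), (-0.02, 0.11), (-0.05, 0.17), (-0.07, 0.22), (-0.07, 0.22)] tz 0.2
chain 0 [[-0.16, 0.42], [-0.3, 0.85], [-0.35, 1.07]]
chain 1 [[-0.07, 0.44], [-0.09, 0.89], [-0.09, 1.12]]
chain 2 [[0.05, 0.45], [0.14, 0.89], [0.21, 1.1]]
```

{"name": "apply_moves", "arguments": {"motion": [{"tx":-0.16,"ty":0.42,"tz":0.1,"turn":0,"jaw":-1},{"tx":-0.3,"ty":0.85,"tz":0.1,"turn":0,"jaw":-1},{"tx":-0.35,"ty":1.07,"tz":0.1,"turn":0,"jaw":-1}]}}

```text
time_s: 10.05
position: [0.5227, 0.001, 0.212]
tool_rot: [[0.999, -0.003, -0.037], [-0.004, -1.0, -0.019], [-0.037, 0.019, -0.999]]
ft_force: [-1.1, -0.9, -0.3]
grip_width: 0.0002
```

{"name": "apply_moves", "arguments": {"motion": [{"tx":-0.07,"ty":0.44,"tz":0,"turn":0,"jaw":-1},{"tx":-0.09,"ty":0.89,"tz":0,"turn":0,"jaw":-1},{"tx":-0.09,"ty":1.12,"tz":0,"turn":0,"jaw":-1}]}}

```text
time_s: 10.3
position: [0.5218, -0.0109, 0.2122]
tool_rot: [[0.999, -0.004, -0.037], [-0.005, -1.0, -0.019], [-0.037, 0.019, -0.999]]
ft_force: [-0.5, 0.4, -0.5]
grip_width: -0.0
```

{"name": "apply_moves", "arguments": {"motion": [{"tx":0.05,"ty":0.45,"tz":0,"turn":0,"jaw":-1},{"tx":0.14,"ty":0.89,"tz":0,"turn":0,"jaw":-1},{"tx":0.21,"ty":1.1,"tz":0,"turn":0,"jaw":-1}]}}

```text
time_s: 10.55
position: [0.524, -0.0227, 0.2123]
tool_rot: [[0.999, -0.004, -0.037], [-0.005, -1.0, -0.019], [-0.037, 0.019, -0.999]]
ft_force: [-0.1, 0.8, 0.2]
grip_width: -0.0
```

```bash
python3 arc.py 0 12 4 | grep -v '^[0-9]'
```

```text
t 10.55 ang -159.6 r 43.8mm z 0.2123  F_tan -0.8 F_rad -0.2 Fz 0.2 torq [0.14 0.01 0.02]
chain 0 [[0.21, 0.31], [0.38, 0.63], [0.47, 0.78]]
chain 1 [[0.21, 0.3], [0.43, 0.57], [0.56, 0.7]]
chain 2 [[0.26, 0.25], [0.54, 0.47], [0.69, 0.57]]
chain 3 [[0.31, 0.19], [0.63, 0.35], [0.8, 0.42]]
```

{"name": "apply_moves", "arguments": {"motion": [{"tx":0.21,"ty":0.31,"tz":0.1,"turn":0,"jaw":-1},{"tx":0.38,"ty":0.63,"tz":0.1,"turn":0,"jaw":-1},{"tx":0.47,"ty":0.78,"tz":0.1,"turn":0,"jaw":-1}]}}

```text
time_s: 10.8
position: [0.5289, -0.0311, 0.2112]
tool_rot: [[0.999, -0.004, -0.037], [-0.005, -1.0, -0.019], [-0.037, 0.02, -0.999]]
ft_force: [-0.8, 0.6, 0.0]
grip_width: -0.0
```

{"name": "apply_moves", "arguments": {"motion": [{"tx":0.21,"ty":0.3,"tz":0,"turn":0,"jaw":-1},{"tx":0.43,"ty":0.57,"tz":0,"turn":0,"jaw":-1},{"tx":0.56,"ty":0.7,"tz":0,"turn":0,"jaw":-1}]}}

```text
time_s: 11.05
position: [0.5348, -0.0386, 0.2111]
tool_rot: [[0.999, -0.005, -0.037], [-0.005, -1.0, -0.02], [-0.037, 0.02, -0.999]]
ft_force: [-0.1, 1.1, 0.7]
grip_width: -0.0001
```

{"name": "apply_moves", "arguments": {"motion": [{"tx":0.26,"ty":0.25,"tz":0,"turn":0,"jaw":-1},{"tx":0.54,"ty":0.47,"tz":0,"turn":0,"jaw":-1},{"tx":0.69,"ty":0.57,"tz":0,"turn":0,"jaw":-1}]}}

```text
time_s: 11.3
position: [0.5421, -0.0447, 0.2109]
tool_rot: [[0.999, -0.005, -0.037], [-0.006, -1.0, -0.02], [-0.037, 0.02, -0.999]]
ft_force: [0.1, 1.1, -0.2]
grip_width: -0.0001
```

{"name": "apply_moves", "arguments": {"motion": [{"tx":0.31,"ty":0.19,"tz":0,"turn":0,"jaw":-1},{"tx":0.63,"ty":0.35,"tz":0,"turn":0,"jaw":-1},{"tx":0.8,"ty":0.42,"tz":0,"turn":0,"jaw":-1}]}}

```text
time_s: 11.55
position: [0.5506, -0.0493, 0.2107]
tool_rot: [[0.999, -0.005, -0.036], [-0.006, -1.0, -0.02], [-0.036, 0.02, -0.999]]
ft_force: [-1.2, 0.3, 0.7]
grip_width: -0.0002
```

```bash
python3 arc.py 0 12 4 | grep -v '^[0-9]'
```

```text
t 11.55 ang -109.0 r 44.2mm z 0.2107  F_tan -1.2 F_rad 0.1 Fz 0.7 torq [ 0.08  0.17 -0.05]
chain 0 [[0.38, -0.01], [0.74, 0.06], [0.92, 0.09]]
chain 1 [[0.36, 0.03], [0.72, 0.03], [0.9, 0.02]]
chain 2 [[0.36, -0.05], [0.71, -0.12], [0.88, -0.17]]
chain 3 [[0.34, -0.12], [0.67, -0.27], [0.83, -0.35]]
```

{"name": "apply_moves", "arguments": {"motion": [{"tx":0.38,"ty":0,"tz":0,"turn":0,"jaw":-1},{"tx":0.74,"ty":0.06,"tz":0,"turn":0,"jaw":-1},{"tx":0.92,"ty":0.09,"tz":0,"turn":0,"jaw":-1}]}}

```text
time_s: 11.8
position: [0.56, -0.0502, 0.2102]
tool_rot: [[0.999, -0.005, -0.037], [-0.006, -1.0, -0.02], [-0.037, 0.02, -0.999]]
ft_force: [-4.6, 1.1, 2.0]
grip_width: 0.0
```

{"name": "apply_moves", "arguments": {"motion": [{"tx":0.36,"ty":0.03,"tz":0,"turn":0,"jaw":-1},{"tx":0.72,"ty":0.03,"tz":0,"turn":0,"jaw":-1},{"tx":0.9,"ty":0.02,"tz":0,"turn":0,"jaw":-1}]}}

```text
time_s: 12.05
position: [0.568, -0.0502, 0.2097]
tool_rot: [[0.999, -0.004, -0.041], [-0.005, -1.0, -0.019], [-0.041, 0.02, -0.999]]
ft_force: [-8.7, 0.3, 2.6]
grip_width: 0.0001
```

{"name": "apply_moves", "arguments": {"motion": [{"tx":0.36,"ty":-0.05,"tz":0,"turn":0,"jaw":-1},{"tx":0.71,"ty":-0.12,"tz":0,"turn":0,"jaw":-1},{"tx":0.88,"ty":-0.17,"tz":0,"turn":0,"jaw":-1}]}}

```text
time_s: 12.3
position: [0.5759, -0.0485, 0.2091]
tool_rot: [[0.999, -0.004, -0.045], [-0.005, -1.0, -0.02], [-0.045, 0.02, -0.999]]
ft_force: [-8.5, -0.9, 2.5]
grip_width: 0.0001
```

{"name": "apply_moves", "arguments": {"motion": [{"tx":0.34,"ty":-0.12,"tz":0,"turn":0,"jaw":-1},{"tx":0.67,"ty":-0.27,"tz":0,"turn":0,"jaw":-1},{"tx":0.83,"ty":-0.35,"tz":0,"turn":0,"jaw":-1}]}}

```text
time_s: 12.55
position: [0.5834, -0.0454, 0.2086]
tool_rot: [[0.999, -0.004, -0.048], [-0.005, -1.0, -0.021], [-0.048, 0.021, -0.999]]
ft_force: [-7.3, -3.7, 2.3]
grip_width: -0.0001
```

```bash
python3 arc.py 0 12 4 | grep -v '^[0-9]'
```

```text
t 12.55 ang -64.1 r 42.1mm z 0.2086  F_tan -8.2 F_rad 0.1 Fz 2.3 torq [-0.42  1.22  0.08]
chain 0 [[0.36, -0.09], [0.66, -0.29], [0.8, -0.39]]
chain 1 [[0.27, -0.23], [0.53, -0.49], [0.65, -0.62]]
chain 2 [[0.22, -0.28], [0.42, -0.59], [0.5, -0.74]]
chain 3 [[0.16, -0.32], [0.29, -0.66], [0.34, -0.83]]
```

The drive took hold at a finger angle of about 262° (force rose from 1.2 to 4.6 to 8.7 N). The target is 540° on, so about 82°, plus a few degrees for the seat wind-up.

```bash
sed -i 's/for k in(.4,.8,1)/for k in(.25,.5,.75,1)/' arc.py; python3 arc.py 0 30 3 | grep -v '^[0-9]'
```

```text
t 12.55 ang -64.1 r 42.1mm z 0.2086  F_tan -8.2 F_rad 0.1 Fz 2.3 torq [-0.42  1.22  0.08]
chain 0 [[0.53, -0.2], [0.98, -0.54], [1.38, -0.93], [1.72, -1.38]]
chain 1 [[0.28, -0.49], [0.5, -1.0], [0.65, -1.55], [0.73, -2.1]]
chain 2 [[0.0, -0.56], [-0.07, -1.12], [-0.21, -1.66], [-0.42, -2.19]]
```

{"name": "apply_moves", "arguments": {"motion": [{"tx":0.53,"ty":-0.2,"tz":-0.2,"turn":0,"jaw":-1},{"tx":0.98,"ty":-0.54,"tz":-0.2,"turn":0,"jaw":-1},{"tx":1.38,"ty":-0.93,"tz":-0.2,"turn":0,"jaw":-1},{"tx":1.72,"ty":-1.38,"tz":-0.2,"turn":0,"jaw":-1},{"tx":1.72,"ty":-1.38,"tz":-0.2,"turn":0,"jaw":-1}]}}

```text
time_s: 12.97
position: [0.6009, -0.0318, 0.2094]
tool_rot: [[0.999, -0.004, -0.049], [-0.005, -1.0, -0.022], [-0.049, 0.022, -0.999]]
ft_force: [-2.3, -3.0, 0.5]
grip_width: -0.0002
```

{"name": "apply_moves", "arguments": {"motion": [{"tx":0.28,"ty":-0.49,"tz":0,"turn":0,"jaw":-1},{"tx":0.5,"ty":-1.0,"tz":0,"turn":0,"jaw":-1},{"tx":0.65,"ty":-1.55,"tz":0,"turn":0,"jaw":-1},{"tx":0.73,"ty":-2.1,"tz":0,"turn":0,"jaw":-1},{"tx":0.73,"ty":-2.1,"tz":0,"turn":0,"jaw":-1}]}}

```text
time_s: 13.38
position: [0.6083, -0.0112, 0.2084]
tool_rot: [[0.999, -0.004, -0.049], [-0.005, -1.0, -0.023], [-0.049, 0.023, -0.999]]
ft_force: [-0.8, -4.4, -0.7]
grip_width: 0.0
```

{"name": "apply_moves", "arguments": {"motion": [{"tx":0.0,"ty":-0.56,"tz":0,"turn":0,"jaw":-1},{"tx":-0.07,"ty":-1.12,"tz":0,"turn":0,"jaw":-1},{"tx":-0.21,"ty":-1.66,"tz":0,"turn":0,"jaw":-1},{"tx":-0.42,"ty":-2.19,"tz":0,"turn":0,"jaw":-1},{"tx":-0.42,"ty":-2.19,"tz":0,"turn":0,"jaw":-1}]}}

```text
time_s: 13.8
position: [0.6045, 0.0106, 0.2082]
tool_rot: [[0.999, -0.004, -0.048], [-0.005, -1.0, -0.024], [-0.047, 0.024, -0.999]]
ft_force: [0.9, -3.5, -0.8]
grip_width: -0.0
```

```bash
python3 arc.py 0 30 3 | grep -v '^[0-9]'
```

```text
t 13.80 ang 24.7 r 43.4mm z 0.2082  F_tan -3.6 F_rad -0.6 Fz -0.8 torq [-0.57 -0.27  0.03]
chain 0 [[-0.31, -0.48], [-0.64, -0.93], [-1.03, -1.34], [-1.46, -1.69]]
chain 1 [[-0.48, -0.29], [-0.99, -0.52], [-1.53, -0.68], [-2.09, -0.77]]
chain 2 [[-0.56, -0.02], [-1.12, 0.04], [-1.67, 0.17], [-2.19, 0.37]]
```

{"name": "apply_moves", "arguments": {"motion": [{"tx":-0.31,"ty":-0.48,"tz":-0.2,"turn":0,"jaw":-1},{"tx":-0.64,"ty":-0.93,"tz":-0.3,"turn":0,"jaw":-1},{"tx":-1.03,"ty":-1.34,"tz":-0.3,"turn":0,"jaw":-1},{"tx":-1.46,"ty":-1.69,"tz":-0.3,"turn":0,"jaw":-1},{"tx":-1.46,"ty":-1.69,"tz":-0.3,"turn":0,"jaw":-1}]}}

```text
time_s: 14.22
position: [0.5904, 0.0276, 0.2117]
tool_rot: [[0.999, -0.004, -0.046], [-0.005, -1.0, -0.024], [-0.046, 0.024, -0.999]]
ft_force: [2.9, -2.9, -1.7]
grip_width: -0.0002
```

{"name": "apply_moves", "arguments": {"motion": [{"tx":-0.48,"ty":-0.29,"tz":0,"turn":0,"jaw":-1},{"tx":-0.99,"ty":-0.52,"tz":0,"turn":0,"jaw":-1},{"tx":-1.53,"ty":-0.68,"tz":0,"turn":0,"jaw":-1},{"tx":-2.09,"ty":-0.77,"tz":0,"turn":0,"jaw":-1},{"tx":-2.09,"ty":-0.77,"tz":0,"turn":0,"jaw":-1}]}}

```text
time_s: 14.63
position: [0.5701, 0.0353, 0.2129]
tool_rot: [[0.999, -0.004, -0.043], [-0.005, -1.0, -0.024], [-0.043, 0.024, -0.999]]
ft_force: [5.1, -1.7, -1.1]
grip_width: -0.0001
```

{"name": "apply_moves", "arguments": {"motion": [{"tx":-0.56,"ty":-0.02,"tz":0,"turn":0,"jaw":-1},{"tx":-1.12,"ty":0.04,"tz":0,"turn":0,"jaw":-1},{"tx":-1.67,"ty":0.17,"tz":0,"turn":0,"jaw":-1},{"tx":-2.19,"ty":0.37,"tz":0,"turn":0,"jaw":-1},{"tx":-2.19,"ty":0.37,"tz":0,"turn":0,"jaw":-1}]}}

```text
time_s: 15.05
position: [0.5489, 0.0319, 0.2144]
tool_rot: [[0.999, -0.004, -0.04], [-0.005, -1.0, -0.023], [-0.04, 0.023, -0.999]]
ft_force: [5.3, 1.0, -0.4]
grip_width: 0.0005
```

```bash
python3 arc.py 0 30 3 | grep -v '^[0-9]'
```

```text
t 15.05 ang 112.2 r 42.6mm z 0.2144  F_tan -5.3 F_rad -1.1 Fz -0.4 torq [ 0.13 -0.95  0.05]
chain 0 [[-0.52, 0.21], [-0.99, 0.52], [-1.42, 0.89], [-1.79, 1.31]]
chain 1 [[-0.31, 0.47], [-0.57, 0.97], [-0.75, 1.5], [-0.86, 2.05]]
chain 2 [[-0.04, 0.56], [-0.01, 1.12], [0.1, 1.67], [0.28, 2.21]]
```

{"name": "apply_moves", "arguments": {"motion": [{"tx":-0.52,"ty":0.21,"tz":0.2,"turn":0,"jaw":-1},{"tx":-0.99,"ty":0.52,"tz":0.4,"turn":0,"jaw":-1},{"tx":-1.42,"ty":0.89,"tz":0.4,"turn":0,"jaw":-1},{"tx":-1.79,"ty":1.31,"tz":0.4,"turn":0,"jaw":-1},{"tx":-1.79,"ty":1.31,"tz":0.4,"turn":0,"jaw":-1}]}}

```text
time_s: 15.47
position: [0.5312, 0.0191, 0.212]
tool_rot: [[0.999, -0.004, -0.038], [-0.005, -1.0, -0.021], [-0.038, 0.021, -0.999]]
ft_force: [3.7, 3.7, 0.7]
grip_width: 0.0001
```

{"name": "apply_moves", "arguments": {"motion": [{"tx":-0.31,"ty":0.47,"tz":0,"turn":0,"jaw":-1},{"tx":-0.57,"ty":0.97,"tz":0,"turn":0,"jaw":-1},{"tx":-0.75,"ty":1.5,"tz":0,"turn":0,"jaw":-1},{"tx":-0.86,"ty":2.05,"tz":0,"turn":0,"jaw":-1},{"tx":-0.86,"ty":2.05,"tz":0,"turn":0,"jaw":-1}]}}

```text
time_s: 15.88
position: [0.5225, -0.0008, 0.2126]
tool_rot: [[0.999, -0.004, -0.039], [-0.005, -1.0, -0.019], [-0.038, 0.019, -0.999]]
ft_force: [2.4, 4.8, 0.1]
grip_width: -0.0002
```

{"name": "apply_moves", "arguments": {"motion": [{"tx":-0.04,"ty":0.56,"tz":0,"turn":0,"jaw":-1},{"tx":-0.01,"ty":1.12,"tz":0,"turn":0,"jaw":-1},{"tx":0.1,"ty":1.67,"tz":0,"turn":0,"jaw":-1},{"tx":0.28,"ty":2.21,"tz":0,"turn":0,"jaw":-1},{"tx":0.28,"ty":2.21,"tz":0,"turn":0,"jaw":-1}]}}

```text
time_s: 16.3
position: [0.5248, -0.0225, 0.2125]
tool_rot: [[0.999, -0.004, -0.041], [-0.005, -1.0, -0.017], [-0.041, 0.017, -0.999]]
ft_force: [-0.8, 4.2, 0.2]
grip_width: 0.0001
```

```bash
python3 arc.py 0 30 3 | grep -v '^[0-9]'
```

```text
t 16.30 ang -159.6 r 42.9mm z 0.2125  F_tan -4.2 F_rad -0.7 Fz 0.2 torq [0.7  0.18 0.01]
chain 0 [[0.22, 0.52], [0.51, 1.0], [0.87, 1.43], [1.28, 1.82]]
chain 1 [[0.46, 0.33], [0.95, 0.6], [1.48, 0.8], [2.02, 0.93]]
chain 2 [[0.56, 0.06], [1.12, 0.04], [1.68, -0.05], [2.22, -0.21]]
```

560.4°.

{"name": "apply_moves", "arguments": {"motion": [{"tx":0.22,"ty":0.52,"tz":0.1,"turn":0,"jaw":-1},{"tx":0.51,"ty":1.0,"tz":0.1,"turn":0,"jaw":-1},{"tx":0.87,"ty":1.43,"tz":0.1,"turn":0,"jaw":-1},{"tx":1.28,"ty":1.82,"tz":0.1,"turn":0,"jaw":-1},{"tx":1.28,"ty":1.82,"tz":0.1,"turn":0,"jaw":-1}]}}

```text
time_s: 16.72
position: [0.537, -0.0403, 0.2106]
tool_rot: [[0.999, -0.004, -0.044], [-0.005, -1.0, -0.015], [-0.044, 0.015, -0.999]]
ft_force: [-3.3, 3.3, -0.1]
grip_width: 0.0001
```

{"name": "apply_moves", "arguments": {"motion": [{"tx":0.46,"ty":0.33,"tz":0,"turn":0,"jaw":-1},{"tx":0.95,"ty":0.6,"tz":0,"turn":0,"jaw":-1},{"tx":1.48,"ty":0.8,"tz":0,"turn":0,"jaw":-1},{"tx":2.02,"ty":0.93,"tz":0,"turn":0,"jaw":-1},{"tx":2.02,"ty":0.93,"tz":0,"turn":0,"jaw":-1}]}}

```text
time_s: 17.13
position: [0.5566, -0.0495, 0.2095]
tool_rot: [[0.999, -0.004, -0.047], [-0.004, -1.0, -0.015], [-0.047, 0.015, -0.999]]
ft_force: [-4.9, 1.8, 0.8]
grip_width: 0.0003
```

{"name": "apply_moves", "arguments": {"motion": [{"tx":0.56,"ty":0.06,"tz":0,"turn":0,"jaw":-1},{"tx":1.12,"ty":0.04,"tz":0,"turn":0,"jaw":-1},{"tx":1.68,"ty":-0.05,"tz":-0.1,"turn":0,"jaw":-1},{"tx":2.22,"ty":-0.21,"tz":-0.1,"turn":0,"jaw":-1},{"tx":2.22,"ty":-0.21,"tz":-0.1,"turn":0,"jaw":-1}]}}

```text
time_s: 17.55
position: [0.5783, -0.0474, 0.209]
tool_rot: [[0.999, -0.004, -0.05], [-0.004, -1.0, -0.016], [-0.05, 0.016, -0.999]]
ft_force: [-5.0, -1.1, 0.3]
grip_width: -0.0
```

```bash
python3 arc.py 0 30 3 | grep -v '^[0-9]'
```

```text
t 17.55 ang -71.6 r 42.1mm z 0.2090  F_tan -5.1 F_rad -0.5 Fz 0.3 torq [-0.16  0.86  0.07]
chain 0 [[0.55, -0.13], [1.04, -0.41], [1.49, -0.75], [1.89, -1.14]]
chain 1 [[0.34, -0.44], [0.63, -0.93], [0.85, -1.45], [1.0, -1.99]]
chain 2 [[0.08, -0.56], [0.08, -1.12], [0.01, -1.68], [-0.13, -2.22]]
```

{"name": "apply_moves", "arguments": {"motion": [{"tx":0.55,"ty":-0.13,"tz":-0.2,"turn":0,"jaw":-1},{"tx":1.04,"ty":-0.41,"tz":-0.3,"turn":0,"jaw":-1},{"tx":1.49,"ty":-0.75,"tz":-0.3,"turn":0,"jaw":-1},{"tx":1.89,"ty":-1.14,"tz":-0.3,"turn":0,"jaw":-1},{"tx":1.89,"ty":-1.14,"tz":-0.3,"turn":0,"jaw":-1}]}}

```text
time_s: 17.97
position: [0.5973, -0.0364, 0.2107]
tool_rot: [[0.999, -0.004, -0.051], [-0.005, -1.0, -0.017], [-0.051, 0.017, -0.999]]
ft_force: [-3.1, -3.7, 0.0]
grip_width: -0.0004
```

{"name": "apply_moves", "arguments": {"motion": [{"tx":0.34,"ty":-0.44,"tz":0,"turn":0,"jaw":-1},{"tx":0.63,"ty":-0.93,"tz":0,"turn":0,"jaw":-1},{"tx":0.85,"ty":-1.45,"tz":0,"turn":0,"jaw":-1},{"tx":1.0,"ty":-1.99,"tz":0,"turn":0,"jaw":-1},{"tx":1.0,"ty":-1.99,"tz":0,"turn":0,"jaw":-1}]}}

```text
time_s: 18.38
position: [0.6073, -0.017, 0.2098]
tool_rot: [[0.999, -0.004, -0.051], [-0.005, -1.0, -0.019], [-0.051, 0.019, -0.998]]
ft_force: [-2.0, -4.8, -0.6]
grip_width: -0.0002
```

{"name": "apply_moves", "arguments": {"motion": [{"tx":0.08,"ty":-0.56,"tz":0,"turn":0,"jaw":-1},{"tx":0.08,"ty":-1.12,"tz":0,"turn":0,"jaw":-1},{"tx":0.01,"ty":-1.68,"tz":0,"turn":0,"jaw":-1},{"tx":-0.13,"ty":-2.22,"tz":0,"turn":0,"jaw":-1},{"tx":-0.13,"ty":-2.22,"tz":0,"turn":0,"jaw":-1}]}}

```text
time_s: 18.8
position: [0.6062, 0.0049, 0.2096]
tool_rot: [[0.999, -0.004, -0.05], [-0.005, -1.0, -0.02], [-0.05, 0.021, -0.999]]
ft_force: [1.0, -4.4, -1.2]
grip_width: -0.0001
```

```bash
python3 arc.py 0 28 2 | grep -v '^[0-9]'
```

```text
t 18.80 ang 16.8 r 43.0mm z 0.2096  F_tan -4.5 F_rad -0.3 Fz -1.2 torq [-0.66 -0.11  0.01]
chain 0 [[-0.18, -0.49], [-0.42, -0.96], [-0.72, -1.39], [-1.07, -1.79]]
chain 1 [[-0.39, -0.35], [-0.82, -0.65], [-1.29, -0.89], [-1.78, -1.08]]
```

{"name": "apply_moves", "arguments": {"motion": [{"tx":-0.18,"ty":-0.49,"tz":-0.2,"turn":0,"jaw":-1},{"tx":-0.42,"ty":-0.96,"tz":-0.2,"turn":0,"jaw":-1},{"tx":-0.72,"ty":-1.39,"tz":-0.2,"turn":0,"jaw":-1},{"tx":-1.07,"ty":-1.79,"tz":-0.2,"turn":0,"jaw":-1},{"tx":-1.07,"ty":-1.79,"tz":-0.2,"turn":0,"jaw":-1}]}}

```text
time_s: 19.22
position: [0.596, 0.0227, 0.212]
tool_rot: [[0.999, -0.004, -0.048], [-0.005, -1.0, -0.021], [-0.048, 0.021, -0.999]]
ft_force: [1.4, -4.7, -1.5]
grip_width: 0.0001
```

{"name": "apply_moves", "arguments": {"motion": [{"tx":-0.39,"ty":-0.35,"tz":0,"turn":0,"jaw":-1},{"tx":-0.82,"ty":-0.65,"tz":0,"turn":0,"jaw":-1},{"tx":-1.29,"ty":-0.89,"tz":0,"turn":0,"jaw":-1},{"tx":-1.78,"ty":-1.08,"tz":0,"turn":0,"jaw":-1},{"tx":-1.78,"ty":-1.08,"tz":0,"turn":0,"jaw":-1}]}}

```text
time_s: 19.63
position: [0.5786, 0.0335, 0.2129]
tool_rot: [[0.999, -0.004, -0.046], [-0.005, -1.0, -0.021], [-0.046, 0.021, -0.999]]
ft_force: [4.1, -3.1, -1.2]
grip_width: -0.0001
```

```bash
python3 arc.py 0 13 1 | grep -v '^[0-9]'; python3 -c "
from h import *
wheel('w5')"
```

```text
t 19.63 ang 71.6 r 43.2mm z 0.2129  F_tan -4.9 F_rad -1.6 Fz -1.2 torq [-0.27 -0.71  0.09]
chain 0 [[-0.24, -0.05], [-0.48, -0.11], [-0.72, -0.15], [-0.96, -0.18]]
t 19.6333 tcp [0.57864666 0.03349195 0.21293502] centre [ 0.56424052 -0.00511615] spoke mod120 -35.90325407374497 2947 stemz 0.2387393202308923 101
```

{"name": "apply_moves", "arguments": {"motion": [{"tx":-0.24,"ty":-0.05,"tz":0,"turn":0,"jaw":-1},{"tx":-0.48,"ty":-0.11,"tz":0.1,"turn":0,"jaw":-1},{"tx":-0.72,"ty":-0.15,"tz":0.1,"turn":0,"jaw":-1},{"tx":-0.98,"ty":-0.18,"tz":0.1,"turn":0,"jaw":-1},{"tx":-0.98,"ty":-0.18,"tz":0.1,"turn":0,"jaw":-1}]}}

```text
time_s: 20.1
position: [0.57, 0.035, 0.213]
tool_rot: [[0.999, -0.004, -0.043], [-0.005, -1.0, -0.021], [-0.043, 0.021, -0.999]]
ft_force: [6.5, -2.3, 0.9]
grip_width: 0.0001
```

```bash
python3 arc.py -20 -20; python3 -c "
from h import *
wheel('w6')"
```

```text
t 20.10 ang 83.3 r 42.8mm z 0.2130  F_tan -6.8 F_rad -1.5 Fz 0.9 torq [-0.41 -0.95  0.1 ]
-20.0 [(0.37, 0.04), (0.74, 0.13), (1.09, 0.26), (1.43, 0.41), (1.43, 0.41)] tz 0.2
-20.0 [(0.37, 0.04), (0.74, 0.13), (1.09, 0.26), (1.43, 0.41), (1.43, 0.41)] tz 0.2
chain [[0.33, 0.18], [0.64, 0.39], [0.93, 0.63], [1.2, 0.89]]
t 20.1 tcp [0.57000496 0.03501782 0.21295222] centre [ 0.56395604 -0.00513357] spoke mod120 -20.80584163295661 3336 stemz 0.24981100583236002 1
```

Finger is at 803°, about 541° past take-up. I'll back off clear of the spoke and lift out.

{"name": "apply_moves", "arguments": {"motion": [{"tx":0.37,"ty":0.04,"tz":0,"turn":0,"jaw":-1},{"tx":0.74,"ty":0.13,"tz":0,"turn":0,"jaw":-1},{"tx":1.09,"ty":0.26,"tz":0,"turn":0,"jaw":-1},{"tx":1.43,"ty":0.41,"tz":0,"turn":0,"jaw":-1},{"tx":1.43,"ty":0.41,"tz":0,"turn":0,"jaw":-1}]}}

```text
time_s: 20.57
position: [0.5848, 0.0306, 0.2121]
tool_rot: [[0.999, -0.005, -0.043], [-0.006, -1.0, -0.021], [-0.043, 0.021, -0.999]]
ft_force: [-0.3, -0.0, -0.2]
grip_width: 0.0
```

```bash
python3 arc.py; python3 -c "
from h import *
wheel('w7')"
```

```text
t 20.57 ang 62.5 r 42.9mm z 0.2121  F_tan 0.3 F_rad -0.2 Fz -0.2 torq [ 0.02  0.04 -0.04]
t 20.5667 tcp [0.58484403 0.03057662 0.212078  ] centre [ 0.56442738 -0.00509704] spoke mod120 -24.47237477678161 2920 stemz 0.23815751979413333 1
```

{"name": "apply_moves", "arguments": {"motion": [{"tx":0.3,"ty":0.3,"tz":-1.5,"turn":0,"jaw":-1},{"tx":0.3,"ty":0.3,"tz":-4,"turn":0,"jaw":-1},{"tx":0.3,"ty":0.3,"tz":-7,"turn":0,"jaw":-1},{"tx":0.3,"ty":0.3,"tz":-9,"turn":0,"jaw":-1},{"tx":0.3,"ty":0.3,"tz":-9,"turn":0,"jaw":-1}]}}

```text
time_s: 21.03
position: [0.5923, 0.0296, 0.3065]
tool_rot: [[0.999, -0.005, -0.036], [-0.005, -1.0, -0.022], [-0.036, 0.022, -0.999]]
ft_force: [0.1, 0.1, -0.0]
grip_width: 0.0002
```

{"name": "apply_moves", "arguments": {"motion": [{"tx":-3,"ty":0,"tz":0,"turn":0,"jaw":-1},{"tx":-6,"ty":0,"tz":0,"turn":0,"jaw":-1},{"tx":-9,"ty":0,"tz":0,"turn":0,"jaw":-1},{"tx":-9,"ty":0,"tz":0,"turn":0,"jaw":-1},{"tx":-9,"ty":0,"tz":0,"turn":0,"jaw":-1}]}}

```text
time_s: 21.45
position: [0.5014, 0.0303, 0.3099]
tool_rot: [[0.999, -0.005, -0.035], [-0.005, -1.0, -0.022], [-0.035, 0.022, -0.999]]
ft_force: [-0.1, -0.6, 0.4]
grip_width: 0.0001
```

```bash
python3 - <<'E'
from h import *
wheel('w8');wheel('w9')
s=telemetry.observe();print(s['position'],s['ft_force'])
for n in("scene","side"):
    im,d=get_image(n);cv2.imwrite(f"pics/{n}1.png",im[:,:,::-1]);p=camera_params(n)
    for tag,D in(("start",np.load(f"pics/{n}0.npy")),("now",d)):
        P,u,v=cloud(D,p);t=P[(np.hypot(P[:,0]-.565,P[:,1]+.0075)<.009)&(P[:,2]>.225)&(P[:,2]<.26)];print(n,tag,np.sort(t[:,2])[-6:].round(4))
E
```

```text
t 21.45 tcp [0.50136109 0.03028029 0.30985177] centre [ 0.56384374 -0.00675548] spoke mod120 -17.61331744257576 2251 stemz 0.23895536398195244 190
t 21.5 tcp [0.50232618 0.03012677 0.30961926] centre [ 0.56395865 -0.00676475] spoke mod120 -17.6058770772257 2244 stemz 0.23893423269376288 193
[0.50285173 0.03002447 0.30938728] [ 0.65887222 -0.40192826 -0.07628225]
scene start [0.2373 0.2373 0.2375 0.2375 0.2381 0.2395]
scene now [0.2393 0.2397 0.2402 0.2407 0.241  0.2414]
side start [0.2381 0.2382 0.2383 0.2383 0.2394 0.241 ]
side now [0.2394 0.2395 0.2397 0.2399 0.24   0.2403]
```

View pics/w9.png

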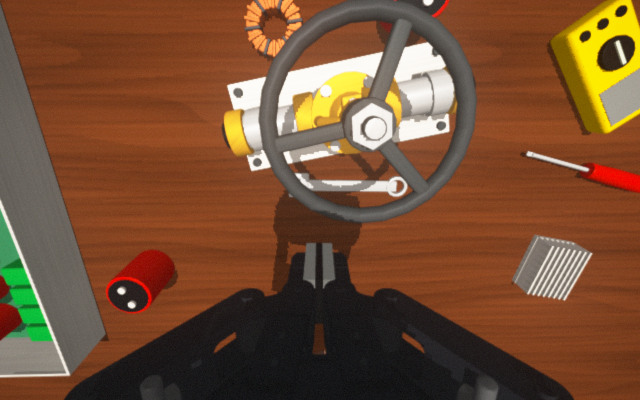

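The wrist picture shows the wheel free at about (375,125), the fingers clear of it at (318,260), and the visible bystanders in place. Stem depth is 0.2389 against 0.2359 shut, a rise of 3.0 mm.

```bash
python3 -c "
from rig import *
print(close_job())"
```

```text
the job is handed in; nothing more can be done
None
```

The valve is preset to about one and a half turns open, and I handed the job in at about 21.6 s. `close_job` reports no verdict.

- **Closing:** With closed fingers in a wheel window, I turned clockwise until the push rose from about 6 N to 17–18 N, held it there briefly, then reversed. That stays under the 30 N that strains the gate.
- **Opening:** Going anticlockwise, the wheel ran loose at about 1 N and took hold of the stem at a finger angle of about 262°. I turned it about 541° further, backed off the spoke and lifted clear.

**Last checks:**
- **Stem height:** the wrist depth gave 0.2359 m just after seating and 0.2389 m at the end, a rise of 3.0 mm.
- **Wheel angle:** the final spoke angle agreed with the counted turns to about 3°.
- **Contact:** the wrist force was under 1 N, with the fingers clear of the wheel.
- **Bystanders:** those in the last wrist view looked unmoved, but I did not measure their positions.

**Disagreements:** one partly hidden depth reading, about 12° before the end, suggested 2.8 mm where the angle count gave 2.94 mm. The scene and side cameras were too coarse to settle it: their highest stem points read about 0.2414 m and 0.2403 m.

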